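# Find the high pad on the mould bed

### The arm

A 6-joint arm with a two-finger parallel gripper is mounted at the origin on the work surface. World frame = base frame: x ahead of the robot, y to its left, z up, the work surface at z = 0. Lengths are in mm, angles in degrees, forces in N, time in s.
With the tool pointing down it reaches from about 325 to 775 mm from the base axis. Payload 5.5 kg.
Tool frame: the origin (TCP) lies midway between the tips of the shut fingers; the grasp point (between the pads) lies 19 mm behind it; z points along the fingers, y is the line along which they close (so a half turn about z gives the same grasp; the last joint's range is limited). The gripper opens to 88 mm and grips with 3 to 60 N. Pads are 20 mm wide; open, the fingers measure 115 mm over their backs; the gripper's body (75 mm by 178 mm) begins 61 mm behind the grasp point.
Start: joints at [70.606, 5.22, 70.514, -0, 104.267, -3.249], TCP at [166.855, 576.347, 222.631] pointing down, gripper open.
Joint ranges: [-164.24, 164.24], [-49.07, 125.15], [9.68, 141.18], [-86.29, 266.29], [3.28, 154.24], [-151.56, 151.56]. Speed limits (degrees/s): [147.25, 147.25, 172.46, 180, 180, 180].

### API

Orientations are given as a 3x3 rotation matrix whose columns are the frame's x, y, z axes.
In Python, from bench import read_state, viewer, order, nets gives the robot as it stands.
- The arm moves only by the tool servo_tool, never from a script. Its arguments are lists of equal length, an entry for each row: "fingers": the closure, from 0 (fully open) to 1 (shut); "translation": the shift along the tool's x, y, z in cm, a list of three; "twist": the turn about the tool's z in rad. In form: {"fingers": [fingers, ...], "translation": [[tx, ty, tz], ...], "twist": [twist, ...]}. A call has 1 to 20 rows; each row shifts and turns the commanded pose from where the row before left it, along the tool's axes as they then stand; what a row does not reach is not made up. A row lasts 1/12 s, in which the tool goes at most 41.7 mm and 7.16 degrees, less where a joint would pass 70% of its speed; a pose out of reach is approached as far as the arm can. A call with a gripper value outside its range is refused whole. The fingers move at their own pace and stop on an object; "force" is the grip in N (left out, the last holds). Time passes only in rows, so rows that do not move let the fingers close. It gives the time, the measured TCP pose, the force, the opening and the grip force at its end, in the units of the state.
- read_state(): the state, without advancing time (a new reading comes with each control period).
- viewer.read_camera(name): name is "side" or "top" or "wrist"; returns the picture (420x560x3 uint8, blue, green, red); there is no depth.
- viewer.camera_info(name): a dict with "camera_matrix" (3x3 intrinsics, pixels), "T" (4x4, takes a point from camera to world coordinates); the wrist camera has in their place "mount" (4x4, takes a point from camera to tool coordinates, whose origin is the TCP and whose axes are the flange's). Camera axes: x right, y up, looking along -z (the intrinsics and any distortion apply to the point x, -y, -z); pixel columns grow to the right and rows downward; lengths in mm; the calibration is good to about 2 mm. A picture is of the moment at which its call begins: read the wrist's pose just before it. camera_info takes no time and is no camera call.
- order.job_done(): hands the job in; it is judged then, once.
Trained networks look in the newest picture that a camera, given by its name, has taken for a name from the list of things; names that differ only in an ending like _2 or _b are one class to them, and where a whole thing is asked for, a point or a joint stands for the part that bears it (a point fixed in the world has none). Each returns a list of dicts, best first, with "confidence" (0 to 1); they miss things now and then, are a little off and sometimes report something else, mostly with a low value. They report only what shows in the picture. A call takes as long as a camera call. They do not tell look-alikes from the thing itself.
- nets.cut_out(camera, query): "mask" (420x560 bool, what is visible of it) and "position" ([column, row] in pixels, amid what is visible of it).
The state is a dict: "t": time; "joint_positions": joint angles; "joint_velocities": joint speeds; "effort": joint torques, N m; "eef_pos": TCP position; "tcp_rot": TCP orientation; "force": force on the tool from outside, world axes, zero at the start; "ft_torque": the same for the moment, N m; "finger_gap": finger opening in mm; "grip_force": force on a finger pad.
Only numpy, scipy, OpenCV 4.12 (cv2) and the standard library are available. Lean on these libraries where they do the work, as an engineer would, in place of code of your own. Each camera call takes 0.05 s, during which the arm holds its last target. There are 200 camera calls.

### The job

Before the candle moulds are set on the mould bed, find which of its three levelling pads stands too high: take the steel touch pin and touch its foot down on the top of each pad in turn, from the robot's left to its right. Then leave the pin standing upright and by itself on the middle of the highest pad, so that I can see which one to screw down; keep the pin upright all the while.

Things in the scene. Friction and masses are not known exactly. Their poses are not given: they have to be found in the camera images.
- probe: the touch pin: a turned steel post standing upright on the counter to the robot's left of the bed, 100 mm tall, 130 g; shaft 20 mm in diameter, round flat foot 28 mm in diameter and 10 mm high, round head 26 mm in diameter and 8 mm high. Origin on its axis half-way up, 50 mm above the underside of the foot; z points up. (The thin steel rod on a wide disc nearby is a wick pin, not this.)
- pad_a: round flat-topped steel levelling pad, 44 mm across and 6 mm thick, on a short screw stem; fixed (does not move when pressed). Origin at the centre of its top face, z up; its y axis runs along the row of three, towards the robot's left. The three pads stand in a row 90 mm apart on a dark grey metal bed, a plate 300 x 130 mm and 26 mm thick, and any pad can be in any of the three places. The tops stand 8 to 30 mm above the bed, the highest at least 9 mm above the other two.
- pad_b: round flat-topped steel levelling pad, 44 mm across and 6 mm thick, on a short screw stem; fixed (does not move when pressed). Origin at the centre of its top face, z up; its y axis runs along the row of three, towards the robot's left. See pad_a.
- pad_c: round flat-topped steel levelling pad, 44 mm across and 6 mm thick, on a short screw stem; fixed (does not move when pressed). Origin at the centre of its top face, z up; its y axis runs along the row of three, towards the robot's left. See pad_a.
Mind the look-alikes: they are no part of the job. Leave any yellow look-alike of the probe alone.

How it is judged:
By the outcome, as a careful person would: the job done as asked, in the order asked, and still so for the second after the job is handed in, with the robot touching nothing.
It also fails if it takes over 45 s, if anything falls off the work surface, if the arm or the gripper's body presses on something with over 40 N, if the wrist force passes 120 N, or if a joint passes its speed limit or range.

## Working session

There is one attempt and no reset: what is moved stays moved. The work goes in short steps, Python scripts to look and compute and a tool call to move; the robot and the scene stay as the last step left them, time stands still between calls to the robot, and variables do not carry over. Pictures are saved under pics/ and viewed, at most 10 in all, crops included, and the job is handed in when it is done.

Besides the shell and the picture viewer there is one more tool, called after ">>>" in YAML: its name, and indented under it one key for each argument. servo_tool: Moves the arm, as the interface text tells. Its arguments: {"type":"object","properties":{"fingers":{"type":"array","items":{"type":"number"}},"translation":{"type":"array","items":{"type":"array","items":{"type":"number"}}},"twist":{"type":"array","items":{"type":"number"}},"force":{"type":"number"}},"required":["fingers","translation","twist"]}

```bash
mkdir -p pics
cat > h.py <<'E'
import numpy as np, cv2
from bench import read_state, viewer, order, nets
def cam(name):
    i=viewer.camera_info(name); K=np.array(i["camera_matrix"])
    if name=="wrist":
        s=read_state(); T=np.eye(4); T[:3,:3]=s["tcp_rot"]; T[:3,3]=s["eef_pos"]; T=T@np.array(i["mount"])
    else: T=np.array(i["T"])
    return K,T
def ray(K,T,p):
    d=np.linalg.inv(K)@[p[0],p[1],1]; d=T[:3,:3]@[d[0],-d[1],-d[2]]; return T[:3,3],d
def onz(K,T,p,z):
    o,d=ray(K,T,p); return o+d*(z-o[2])/d[2]
def proj(K,T,P):
    c=np.linalg.inv(T)@np.append(P,1); q=K@[c[0],-c[1],-c[2]]; return q[:2]/q[2]
E
python3 - <<'E'
from h import *
print({k:np.round(v,2).tolist() for k,v in read_state().items()})
a=[]
for n in["top","side"]:
    c=viewer.camera_info(n); print(n,[ (k,np.round(v,3).tolist() if not isinstance(v,str) else v) for k,v in c.items()])
    im=viewer.read_camera(n); cv2.imwrite(f"pics/{n}0.png",im)
    K,T=cam(n)
    for q in["probe","pad_a"]:
        for r in nets.cut_out(n,q):
            m=r["mask"]; ys,xs=np.where(m)
            print(n,q,round(r["confidence"],2),np.round(r["position"],1),m.sum(),xs.min(),xs.max(),ys.min(),ys.max(),onz(K,T,r["position"],50).round())
E
```

```text
{'t': 0.0, 'joint_positions': [70.6, 5.26, 70.58, -0.0, 104.27, -3.25], 'joint_velocities': [0.09, 0.05, 0.0, 0.02, 0.06, -0.03], 'effort': [-0.0, -44.64, -40.64, 0.07, 0.03, -0.0], 'eef_pos': [166.77, 576.05, 221.53], 'tcp_rot': [[-0.96, 0.28, -0.0], [0.28, 0.96, -0.0], [0.0, -0.0, -1.0]], 'force': [0.64, 0.47, -0.16], 'ft_torque': [0.0, 0.0, 0.01], 'grip_force': 0.0, 'finger_gap': 87.93}
top [('camera_matrix', [[465.711, 0.0, 281.537], [0.0, 465.711, 209.151], [0.0, 0.0, 1.0]]), ('T', [[0.013, 0.991, -0.132, 448.598], [-1.0, 0.014, 0.008, 123.742], [0.01, 0.131, 0.991, 923.057], [0.0, 0.0, 0.0, 1.0]])]
top probe 0.73 [186.  247.7] 288 176 199 238 253 [489. 294.  50.]
top probe 0.72 [165.  212.7] 325 151 177 206 225 [555. 336.  50.]
top probe 0.62 [137.6 178.8] 410 122 151 169 191 [619. 391.  50.]
top probe 0.56 [118.5 216.3] 412 105 136 205 225 [547. 423.  50.]
top pad_a 0.6 [290.4 202.9] 396 280 301 190 212 [577. 100.  50.]
top pad_a 0.58 [381.2 180.1] 393 370 392 171 192 [623. -73.  50.]
top pad_a 0.56 [338.4 190. ] 407 326 348 179 201 [603.   9.  50.]
side [('camera_matrix', [[388.178, 0.0, 283.164], [0.0, 388.178, 214.539], [0.0, 0.0, 1.0]]), ('T', [[-0.979, 0.131, -0.156, 441.925], [-0.203, -0.548, 0.811, 731.154], [0.021, 0.826, 0.564, 518.795], [0.0, 0.0, 0.0, 1.0]])]
side probe 0.9 [303.8 301.1] 728 293 310 272 326 [489. 292.  50.]
side probe 0.84 [209.8 334.6] 878 196 219 306 364 [613. 387.  50.]
side probe 0.83 [247.  358.7] 933 237 257 329 389 [549. 415.  50.]
side probe 0.78 [261.8 311.3] 780 253 269 287 343 [550. 328.  50.]
side probe 0.75 [271.3 232. ] 236 264 284 225 238 [582. 123.  50.]
side pad_a 0.68 [276.6 200.6] 239 265 283 195 212 [598.   5.  50.]
side pad_a 0.66 [274.8 186.1] 160 265 282 181 191 [616. -58.  50.]
side pad_a 0.53 [273.3 231.7] 231 264 284 225 238 [579. 121.  50.]
```

View pics/top0.png

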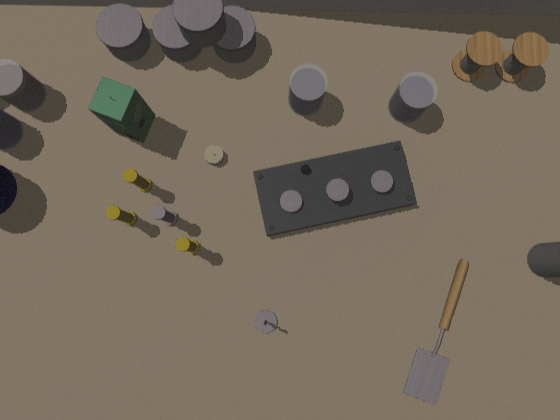

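View pics/side0.png

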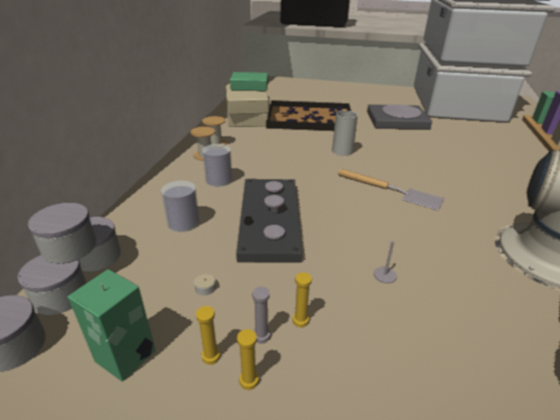

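The steel pin is the grey one at top (165,213) / side (262,311). It stands among three yellow look-alikes. The pads are at top (290,203), (338,190) and (381,180), and the middle one shows the most stem. Next I fit silhouettes for poses.

```bash
cat > fit.py <<'E'
from h import *
from scipy.optimize import minimize
a=np.linspace(0,2*np.pi,32,endpoint=False)
def circ(x,y,z,r): return [np.array([x+r*np.cos(t),y+r*np.sin(t),z]) for t in a]
def cyls(kind,p):
    if kind=="probe":
        x,y,z=p; return [(x,y,z-50,z-40,14),(x,y,z-45,z+45,10),(x,y,z+42,z+50,13)]
    x,y,z=p; return [(x,y,z-6,z,22)]
S=4
def sil(K,T,kind,p):
    m=np.zeros((420*S//2,560*S//2),np.uint8)
    for x,y,z0,z1,r in cyls(kind,p):
        P=np.array([proj(K,T,q) for q in circ(x,y,z0,r)+circ(x,y,z1,r)])
        h=cv2.convexHull(((P+.5)*S/2*16-8).astype(np.int32)); cv2.fillConvexPoly(m,h,255,shift=4)
    return cv2.resize(m,(560,420),interpolation=cv2.INTER_AREA)/255.
def fit(kind,views,p0,free):
    p0=np.array(p0,float)
    def c(v):
        p=p0.copy(); p[free]=v; s=0
        for K,T,m in views:
            r=sil(K,T,kind,p); s+=1-np.minimum(r,m).sum()/np.maximum(r,m).sum()
        return s
    v0=p0[free]; n=len(v0)
    r=minimize(c,v0,method="Nelder-Mead",options=dict(initial_simplex=np.vstack([v0]+[v0+8*np.eye(n)[i] for i in range(n)]),xatol=.1,fatol=1e-4))
    p=p0.copy(); p[free]=r.x; return p,r.fun
E
cat > s1.py <<'E'
from fit import *
M={}
for n in["top","side"]:
    viewer.read_camera(n); K,T=cam(n)
    for q in["probe","pad_a"]:
        M[n,q]=[(K,T,r["mask"].astype(float),r["position"]) for r in nets.cut_out(n,q)]
def pick(n,q,P):
    L=[v for v in M[n,q]]
    K,T=L[0][:2]; u=proj(K,T,P); b=min(L,key=lambda v:np.hypot(*(v[3]-u))); return b[:3]
for P in [(550,330,50),(489,293,50),(613,388,50),(548,418,50)]:
    print("probe",[(p.round(1),round(f,2)) for p,f in [fit("probe",[pick(n,"probe",P) for n in ns],P,[0,1]) for ns in(["top","side"],["top"],["side"])]])
for P in [(577,100,42),(603,9,50),(623,-73,42)]:
    print("pad",fit("pad",[pick(n,"pad_a",P) for n in["top","side"]],P,[0,1,2]))
E
python3 s1.py
```

```text
probe [(array([549.1, 336.2,  50. ]), np.float64(0.2)), (array([549. , 336.2,  50. ]), np.float64(0.1)), (array([549.1, 335.6,  50. ]), np.float64(0.1))]
probe [(array([493. , 290.9,  50. ]), np.float64(0.16)), (array([493.4, 291.2,  50. ]), np.float64(0.05)), (array([493.1, 289.3,  50. ]), np.float64(0.09))]
probe [(array([614.8, 389.3,  50. ]), np.float64(0.24)), (array([615.6, 388.2,  50. ]), np.float64(0.18)), (array([615. , 389.3,  50. ]), np.float64(0.05))]
probe [(array([547.2, 415.9,  50. ]), np.float64(0.15)), (array([548.1, 416.5,  50. ]), np.float64(0.09)), (array([547. , 415.9,  50. ]), np.float64(0.05))]
pad (array([582.89722218,  99.41634113,  37.48992279]), np.float64(0.31681949507269125))
pad (array([602.95063088,  12.62046336,  54.19458047]), np.float64(0.34313251295200187))
pad (array([623.02259877, -74.78035769,  42.32737172]), np.float64(0.2929351516143486))
```

```bash
cat >> h.py <<'E'
def delta(P,R=None):
    s=read_state(); R=np.array(s["tcp_rot"]); e=np.array(s["eef_pos"])
    d=R.T@(np.array(P)-e)/10; print("eef",e.round(1),"delta cm",d.round(2),"R",R.round(3).tolist(),"gap",round(s["finger_gap"],1),"F",np.round(s["force"],1)); return d
E
python3 -c "
from h import *
delta([549,336,170])"
```

```text
eef [166.9 576.3 222.7] delta cm [-43.39 -12.46   5.27] R [[-0.961, 0.278, 0.0], [0.278, 0.961, 0.0], [-0.0, 0.0, -1.0]] gap 87.7 F [0.3 0.2 0.3]
```

>>> servo_tool:
  fingers: [0.5, 0.5, 0.5, 0.5, 0.5, 0.5, 0.5, 0.5, 0.5, 0.5, 0.5, 0.5, 0.5, 0.5, 0.5, 0.5, 0.5, 0.5, 0.5, 0.5]
  translation:
    - [-2.41, -0.69, 0.29]
    - [-2.41, -0.69, 0.29]
    - [-2.41, -0.69, 0.29]
    - [-2.41, -0.69, 0.29]
    - [-2.41, -0.69, 0.29]
    - [-2.41, -0.69, 0.29]
    - [-2.41, -0.69, 0.29]
    - [-2.41, -0.69, 0.29]
    - [-2.41, -0.69, 0.29]
    - [-2.41, -0.69, 0.29]
    - [-2.41, -0.69, 0.29]
    - [-2.41, -0.69, 0.29]
    - [-2.41, -0.69, 0.29]
    - [-2.41, -0.69, 0.29]
    - [-2.41, -0.69, 0.29]
    - [-2.41, -0.69, 0.29]
    - [-2.41, -0.69, 0.29]
    - [-2.41, -0.69, 0.29]
    - [0, 0, 0]
    - [0, 0, 0]
  twist: [0, 0, 0, 0, 0, 0, 0, 0, 0, 0, 0, 0, 0, 0, 0, 0, 0, 0, 0, 0]

```text
t: 2.27
eef_pos: [549.5, 335.6, 169.7]
tcp_rot: [[-0.96, 0.28, -0.001], [0.28, 0.96, -0.0], [0.001, -0.001, -1.0]]
force: [-0.5, -0.1, 0.7]
finger_gap: 44.0
grip_force: 0.0
```

Run:
```python
from fit import *
K,T=cam("wrist"); im=viewer.read_camera("wrist"); cv2.imwrite("pics/w1.png",im)
for r in nets.cut_out("wrist","probe"):
    p=onz(K,T,r["position"],50); print(r["confidence"],r["position"],p.round(1)); 
    print(fit("probe",[(K,T,r["mask"].astype(float))],[p[0],p[1],50],[0,1]))
delta([549,336,49]); print(proj(K,T,[549,336,100]))
```

```text
0.97 [283.2, 203.4] [553.5 336.2  50. ]
(array([548.37169459, 337.20637949,  50.        ]), np.float64(0.06056582494140983))
0.8 [369.5, 173.7] [548.2 421.1  50. ]
(array([546.59321804, 417.47941798,  50.        ]), np.float64(0.05707886242892457))
0.71 [356.3, 250.4] [621.6 392.9  50. ]
(array([613.66219935, 390.63000929,  50.        ]), np.float64(0.07656191975101234))
0.69 [213.4, 156.7] [492.8 287.5  50. ]
(array([491.99575315, 292.13549707,  50.        ]), np.float64(0.05619113566457423))
eef [548.4 336.9 170.6] delta cm [-0.08 -0.08 12.16] R [[-0.961, 0.278, -0.0], [0.278, 0.961, 0.0], [0.0, 0.0, -1.0]] gap 44.3 F [-0.6  0.2  0.4]
[281.78198036 217.01061515]
```

View pics/w1.png

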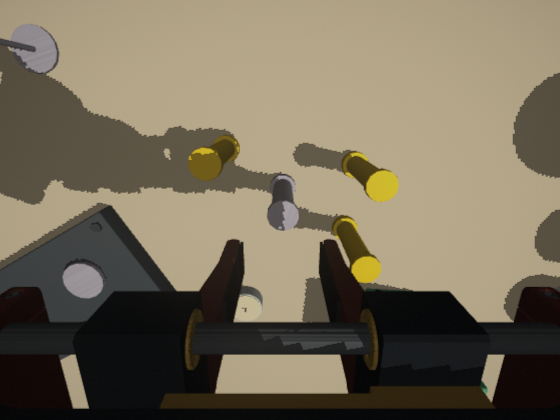

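The steel pin at (283,203) is centred between the fingers, and the fingers clear the yellow pins. Descending and gripping.

>>> servo_tool:
  fingers: [0.5, 0.5, 0.5, 0.5, 0.5, 0.5, 0.5, 0.5, 0.5, 0.5, 0.5, 0.5, 1, 1, 1, 1, 1, 1]
  translation:
    - [0, 0, 1.1]
    - [0, 0, 1.1]
    - [0, 0, 1.1]
    - [0, 0, 1.1]
    - [0, 0, 1.1]
    - [0, 0, 1.1]
    - [0, 0, 1.1]
    - [0, 0, 1.1]
    - [0, 0, 1.1]
    - [0, 0, 1.1]
    - [0, 0, 1.1]
    - [0, 0, 0]
    - [0, 0, 0]
    - [0, 0, 0]
    - [0, 0, 0]
    - [0, 0, 0]
    - [0, 0, 0]
    - [0, 0, 0]
  twist: [0, 0, 0, 0, 0, 0, 0, 0, 0, 0, 0, 0, 0, 0, 0, 0, 0, 0]
  force: 35

```text
t: 3.87
eef_pos: [549.5, 336.7, 50.5]
tcp_rot: [[-0.961, 0.278, 0.002], [0.278, 0.961, 0.001], [-0.001, 0.001, -1.0]]
force: [0.2, -0.5, 2.2]
finger_gap: 25.0
grip_force: 35.0
```

```bash
python3 -c "
from h import *
delta([549,336,49])"
```

```text
eef [549.5 336.7  50.5] delta cm [ 0.03 -0.08  0.15] R [[-0.961, 0.278, 0.002], [0.278, 0.961, 0.001], [-0.001, 0.001, -1.0]] gap 25.0 F [ 0.2 -0.5  2.2]
```

>>> servo_tool:
  fingers: [1, 1]
  translation:
    - [0, 0, 0]
    - [0, 0, 0]
  twist: [0, 0]

```text
t: 4.03
eef_pos: [549.5, 336.7, 50.6]
tcp_rot: [[-0.961, 0.278, 0.002], [0.278, 0.961, 0.001], [-0.001, 0.001, -1.0]]
force: [0.5, 0.2, 6.1]
finger_gap: 24.6
grip_force: 35.0
```

Run:
```python
from h import *
a=viewer.read_camera("side")[240:400,170:350]; b=viewer.read_camera("wrist")[150:,100:460]
a=cv2.resize(a,None,fx=3,fy=3); b=cv2.resize(b,(400,300)); 
o=np.zeros((480,800,3),np.uint8); a=cv2.resize(a,(400,356)); o[:356,:400]=a; o[:300,400:]=b; cv2.imwrite("pics/g.png",o)
delta([549,336,49])
```

```text
eef [549.5 336.7  50.5] delta cm [ 0.03 -0.08  0.15] R [[-0.961, 0.278, 0.002], [0.278, 0.961, 0.001], [-0.001, 0.001, -1.0]] gap 24.4 F [0.6 0.1 5.6]
```

View pics/g.png

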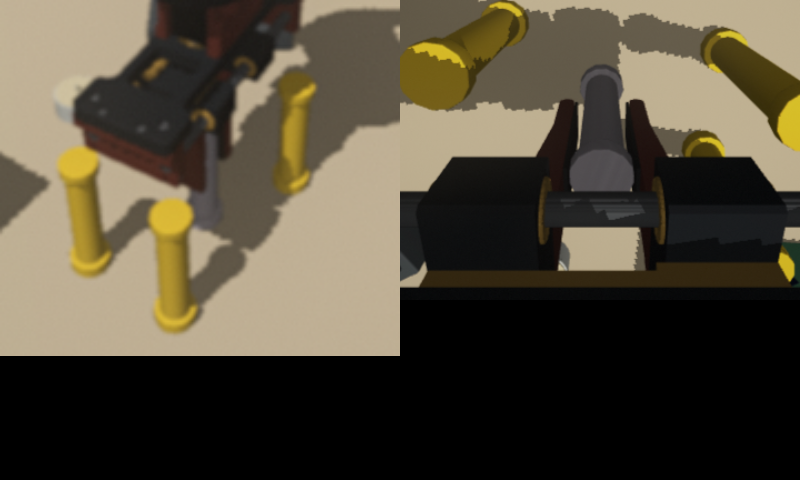

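The gap is 24.5 mm with a slow upward force, so the head is probably caught by the thicker upper part of the fingers. I'll regrip 12 mm higher.

>>> servo_tool:
  fingers: [0.6, 0.6, 0.6, 0.6, 0.6, 1, 1, 1, 1, 1]
  translation:
    - [0, 0, 0]
    - [0, 0, 0]
    - [0, 0, -0.4]
    - [0, 0, -0.4]
    - [0, 0, -0.4]
    - [0, 0, 0]
    - [0, 0, 0]
    - [0, 0, 0]
    - [0, 0, 0]
    - [0, 0, 0]
  twist: [0, 0, 0, 0, 0, 0, 0, 0, 0, 0]
  force: 35

```text
t: 4.97
eef_pos: [549.3, 336.6, 62.0]
tcp_rot: [[-0.961, 0.278, 0.001], [0.278, 0.961, 0.001], [-0.001, 0.001, -1.0]]
force: [0.3, 0.4, 3.8]
finger_gap: 24.6
grip_force: 35.0
```

Run:
```python
from fit import *
K,T=cam("wrist"); im=viewer.read_camera("wrist"); cv2.imwrite("pics/w2.png",im)
delta([549,336,61])
for r in nets.cut_out("wrist","probe")[:1]:
    print(fit("probe",[(K,T,r["mask"].astype(float))],[549,336,50],[0,1,2]))
```

```text
eef [549.3 336.6  62.1] delta cm [ 0.01 -0.06  0.11] R [[-0.961, 0.278, 0.001], [0.278, 0.961, 0.001], [-0.001, 0.001, -1.0]] gap 25.0 F [0.1 0.2 4.2]
(array([549., 336.,  50.]), np.float64(1.0))
```

View pics/w2.png

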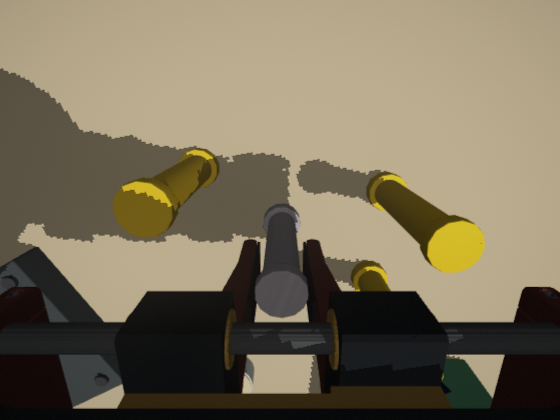

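The shaft shows clearance at the finger tips, so only the head (26 mm) is being gripped, high up on the fingers. I'll raise until the head is centred in the pads; the pin then hangs below the grip and stays upright.

>>> servo_tool:
  fingers: [0.6, 0.6, 0.6, 0.6, 0.6, 1, 1, 1, 1, 1]
  translation:
    - [0, 0, 0]
    - [0, 0, 0]
    - [0, 0, -0.5]
    - [0, 0, -0.5]
    - [0, 0, -0.5]
    - [0, 0, 0]
    - [0, 0, 0]
    - [0, 0, 0]
    - [0, 0, 0]
    - [0, 0, 0]
  twist: [0, 0, 0, 0, 0, 0, 0, 0, 0, 0]
  force: 40

```text
t: 5.9
eef_pos: [549.4, 336.6, 77.3]
tcp_rot: [[-0.961, 0.278, 0.001], [0.278, 0.961, 0.001], [-0.001, 0.001, -1.0]]
force: [-0.2, 0.1, 4.7]
finger_gap: 24.4
grip_force: 40.0
```

Run:
```python
from h import *
im=viewer.read_camera("wrist"); cv2.imwrite("pics/w3.png",im)
delta([549,336,77])
```

```text
eef [549.4 336.6  77.3] delta cm [ 0.02 -0.07  0.03] R [[-0.961, 0.278, 0.001], [0.278, 0.961, 0.001], [-0.001, 0.001, -1.0]] gap 24.4 F [ 0.9 -0.2  5.7]
```

View pics/w3.png

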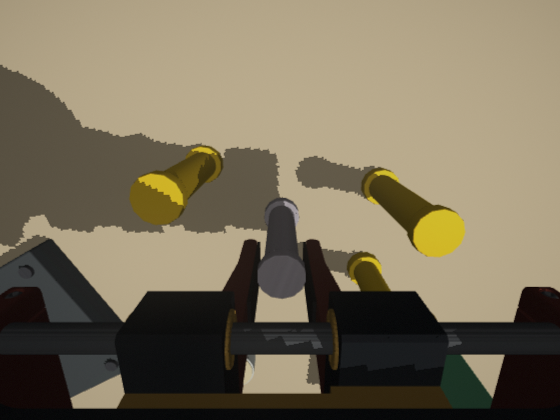

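>>> servo_tool:
  fingers: [1, 1, 1, 1, 1, 1, 1, 1, 1, 1, 1, 1]
  translation:
    - [0, 0, -0.3]
    - [0, 0, -0.7]
    - [0, 0, -0.9]
    - [0, 0, -0.9]
    - [0, 0, -0.9]
    - [0, 0, -0.9]
    - [0, 0, -0.9]
    - [0, 0, -0.9]
    - [0, 0, -0.9]
    - [0, 0, -0.7]
    - [0, 0, 0]
    - [0, 0, 0]
  twist: [0, 0, 0, 0, 0, 0, 0, 0, 0, 0, 0, 0]

```text
t: 6.95
eef_pos: [549.2, 336.6, 157.0]
tcp_rot: [[-0.961, 0.278, 0.001], [0.278, 0.961, 0.0], [-0.001, 0.001, -1.0]]
force: [0.2, -0.0, -1.4]
finger_gap: 24.4
grip_force: 40.0
```

```bash
cat > s2.py <<'E'
from fit import *
import sys
e=np.array(read_state()["eef_pos"]); V=[]
for n in ["top","side","wrist"]:
    K,T=cam(n); viewer.read_camera(n); u=proj(K,T,e-[0,0,35])
    L=nets.cut_out(n,"probe")
    if not L: print(n,"none"); continue
    r=min(L,key=lambda r:np.hypot(*(r["position"]-u))); print(n,u.round(),np.round(r["position"]),r["mask"].sum())
    p0=e-[0,0,27.3]; f=fit("probe",[(K,T,r["mask"].astype(float))],p0,[0,1]); print("  xy at nominal z",f[0].round(1),round(f[1],2))
    if n!="top": V.append((K,T,r["mask"].astype(float)))
print(fit("probe",V,e-[0,0,27.3],[0,1,2]))
delta([582.9,99.4,77.3+37.5+14])
E
python3 s2.py
```

```text
top [155. 211.] [186. 244.] 294
  xy at nominal z [549.2 336.6 129.7] 1.0
side [260. 282.] [263. 286.] 704
  xy at nominal z [547.8 335.3 129.7] 0.33
wrist [282. 236.] [282. 257.] 3532
  xy at nominal z [546.2 337.1 129.7] 0.07
(array([547.53545727, 336.43298983, 127.20167487]), np.float64(0.37595651805712305))
eef [548.8 336.3 155.7] delta cm [ -9.87 -21.8    2.7 ] R [[-0.961, 0.278, -0.001], [0.278, 0.961, -0.001], [0.001, -0.001, -1.0]] gap 24.7 F [-0.4 -0.4 -1.4]
```

>>> servo_tool:
  fingers: [1, 1, 1, 1, 1, 1, 1, 1, 1, 1, 1, 1, 1, 1, 1, 1, 1, 1, 1, 1]
  translation:
    - [-0.2, -0.45, 0]
    - [-0.45, -1, 0]
    - [-0.65, -1.4, 0]
    - [-0.65, -1.4, 0]
    - [-0.65, -1.4, 0]
    - [-0.65, -1.4, 0]
    - [-0.65, -1.4, 0]
    - [-0.65, -1.4, 0]
    - [-0.65, -1.4, 0]
    - [-0.65, -1.4, 0]
    - [-0.65, -1.4, 0]
    - [-0.65, -1.4, 0]
    - [-0.65, -1.4, 0]
    - [-0.65, -1.4, 0]
    - [-0.65, -1.4, 0]
    - [-0.65, -1.4, 0]
    - [-0.4, -0.9, 0.2]
    - [-0.2, -0.45, 0.4]
    - [0, 0, 0.4]
    - [0, 0, 0.4]
  twist: [0, 0, 0, 0, 0, 0, 0, 0, 0, 0, 0, 0, 0, 0, 0, 0, 0, 0, 0, 0]

```text
t: 8.92
eef_pos: [586.0, 92.5, 141.8]
tcp_rot: [[-0.96, 0.278, -0.0], [0.278, 0.96, 0.0], [0.001, 0.0, -1.0]]
force: [0.1, 0.2, -1.1]
finger_gap: 24.5
grip_force: 40.0
```

```bash
sed -i 's/if not L/cv2.imwrite(f"pics\/p1{n}.png",viewer.read_camera(n))\n    if not L/' s2.py
cat >> s2.py <<'E'
for n in ["wrist","side"]:
    K,T=cam(n)
    for r in nets.cut_out(n,"pad_a"):
        print(n,"pad",np.round(r["position"]),r["mask"].sum(),[onz(K,T,r["position"],z).round(1).tolist() for z in (37,54)])
a=cv2.imread("pics/p1side.png")[150:300,200:350]; b=cv2.imread("pics/p1wrist.png")
cv2.imwrite("pics/p1.png",np.hstack([cv2.resize(a,(400,400),interpolation=2),cv2.resize(b,(400,400))]))
E
python3 s2.py
```

```text
top [295. 193.] [188. 246.] 289
  xy at nominal z [586.   92.5 114.5] 1.0
side [273. 200.] [277. 201.] 411
  xy at nominal z [584.8  91.7 114.5] 0.29
wrist [281. 234.] [283. 255.] 3475
  xy at nominal z [585.2  93.4 114.5] 0.06
(array([584.48350732,  93.45894518, 115.18515174]), np.float64(0.36370318852770467))
eef [586.2  92.8 142.7] delta cm [0.5  0.54 1.39] R [[-0.961, 0.278, 0.001], [0.278, 0.961, 0.0], [-0.0, 0.0, -1.0]] gap 24.6 F [ 0.7  0.1 -0.5]
wrist pad [130. 282.] 1491 [[622.4, -72.9, 37.0], [615.0, -60.9, 54.0]]
wrist pad [294. 191.] 1228 [[577.3, 106.7, 37.0], [572.7, 107.3, 54.0]]
wrist pad [202. 247.] 1725 [[606.6, 8.8, 37.0], [600.1, 15.6, 54.0]]
side pad [280. 200.] 72 [[595.1, -17.7, 37.0], [589.7, 8.7, 54.0]]
side pad [274. 231.] 203 [[582.4, 100.0, 37.0], [577.4, 122.2, 54.0]]
```

View pics/p1.png

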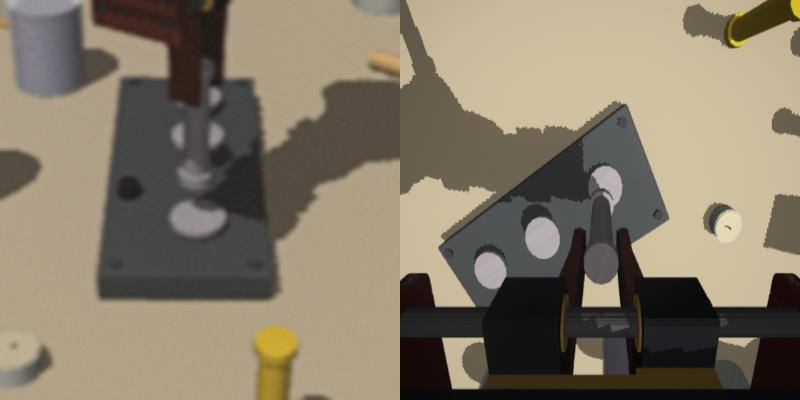

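The pin hangs upright about 6 mm short of pad 1's centre. I'll correct and lower.

>>> servo_tool:
  fingers: [1, 1, 1, 1, 1, 1, 1, 1, 1, 1, 1]
  translation:
    - [0.2, 0.25, 0.2]
    - [0.2, 0.28, 0.3]
    - [0, 0, 0.4]
    - [0, 0, 0.4]
    - [0, 0, 0.4]
    - [0, 0, 0.3]
    - [0, 0, 0.2]
    - [0, 0, 0.2]
    - [0, 0, 0.1]
    - [0, 0, 0]
    - [0, 0, 0]
  twist: [0, 0, 0, 0, 0, 0, 0, 0, 0, 0, 0]

```text
t: 10.38
eef_pos: [583.8, 98.7, 117.5]
tcp_rot: [[-0.961, 0.278, 0.0], [0.278, 0.961, 0.0], [-0.0, 0.0, -1.0]]
force: [1.1, 0.5, -1.1]
finger_gap: 24.6
grip_force: 40.0
```

>>> servo_tool:
  fingers: [1, 1, 1, 1]
  translation:
    - [0, 0, 0.1]
    - [0, 0, 0.1]
    - [0, 0, 0]
    - [0, 0, 0]
  twist: [0, 0, 0, 0]

```text
t: 10.72
eef_pos: [583.7, 98.7, 115.4]
tcp_rot: [[-0.961, 0.278, -0.0], [0.278, 0.961, -0.0], [0.0, -0.0, -1.0]]
force: [-0.5, 0.1, -1.3]
finger_gap: 24.6
grip_force: 40.0
```

>>> servo_tool:
  fingers: [1, 1, 1, 1]
  translation:
    - [0, 0, 0.1]
    - [0, 0, 0.1]
    - [0, 0, 0]
    - [0, 0, 0]
  twist: [0, 0, 0, 0]

```text
t: 11.05
eef_pos: [583.7, 98.7, 113.3]
tcp_rot: [[-0.961, 0.278, -0.0], [0.278, 0.961, -0.0], [0.0, -0.0, -1.0]]
force: [-1.0, -0.1, -0.6]
finger_gap: 24.7
grip_force: 40.0
```

>>> servo_tool:
  fingers: [1, 1, 1, 1]
  translation:
    - [0, 0, 0.1]
    - [0, 0, 0.1]
    - [0, 0, 0]
    - [0, 0, 0]
  twist: [0, 0, 0, 0]

```text
t: 11.38
eef_pos: [584.3, 98.7, 112.9]
tcp_rot: [[-0.961, 0.278, 0.002], [0.278, 0.961, 0.0], [-0.002, 0.001, -1.0]]
force: [-0.4, 0.3, 6.3]
finger_gap: 24.4
grip_force: 40.0
```

Pad 1 contact is at foot height ≈ 35.6 mm. Up and over to pad 2.

>>> servo_tool:
  fingers: [1, 1, 1, 1, 1, 1, 1, 1, 1, 1, 1, 1, 1, 1, 1, 1, 1, 1]
  translation:
    - [0, 0, -0.4]
    - [0, 0, -0.8]
    - [0, 0, -1.2]
    - [0, 0, -1.1]
    - [-0.23, -0.4, 0]
    - [-0.5, -0.9, 0]
    - [-0.6, -1.08, 0]
    - [-0.6, -1.08, 0]
    - [-0.6, -1.08, 0]
    - [-0.6, -1.08, 0]
    - [-0.6, -1.08, 0]
    - [-0.4, -0.7, 0]
    - [-0.2, -0.38, 0]
    - [0, 0, 0.3]
    - [0, 0, 0.4]
    - [0, 0, 0.3]
    - [0, 0, 0]
    - [0, 0, 0]
  twist: [0, 0, 0, 0, 0, 0, 0, 0, 0, 0, 0, 0, 0, 0, 0, 0, 0, 0]

```text
t: 12.88
eef_pos: [603.4, 12.5, 135.9]
tcp_rot: [[-0.961, 0.277, -0.001], [0.277, 0.961, 0.0], [0.001, -0.0, -1.0]]
force: [-0.2, -1.2, -1.4]
finger_gap: 24.5
grip_force: 40.0
```

```bash
sed -i 's/^delta.*/delta([604,12,130])/' s2.py; python3 s2.py
```

```text
top [340. 185.] [186. 244.] 290
  xy at nominal z [603.4  12.5 108.6] 1.0
side [274. 182.] [275. 182.] 370
  xy at nominal z [602.8   8.9 108.6] 0.27
wrist none
(array([601.85563091,  13.15682728, 111.24037515]), np.float64(0.2743512495182059))
eef [603.8  11.9 136.6] delta cm [-0.02  0.02  0.66] R [[-0.961, 0.278, 0.0], [0.278, 0.961, -0.0], [-0.0, 0.0, -1.0]] gap 24.6 F [-0.1 -0.3 -0.8]
wrist pad [374. 154.] 2104 [[581.4, 99.8, 37.0], [577.5, 95.5, 54.0]]
wrist pad [279. 194.] 1021 [[592.4, 12.7, 37.0], [587.9, 14.1, 54.0]]
wrist pad [196. 249.] 1623 [[622.2, -76.1, 37.0], [615.7, -68.8, 54.0]]
side pad [274. 231.] 228 [[581.8, 101.6, 37.0], [576.8, 123.8, 54.0]]
side pad [269. 187.] 52 [[633.6, -69.8, 37.0], [626.9, -41.5, 54.0]]
side pad [274. 201.] 162 [[608.2, -12.3, 37.0], [602.3, 13.9, 54.0]]
```

View pics/p1.png

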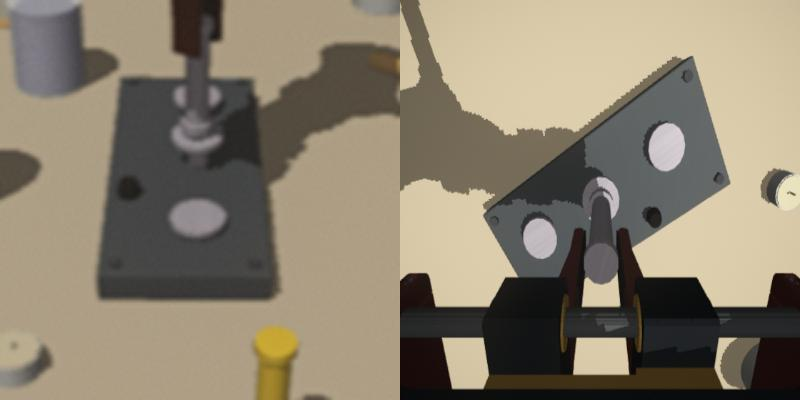

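Pin is upright over the middle pad's centre. Lowering.

>>> servo_tool:
  fingers: [1, 1, 1, 1, 1, 1]
  translation:
    - [0, 0, 0.2]
    - [0, 0, 0.2]
    - [0, 0, 0.1]
    - [0, 0, 0]
    - [0, 0, 0]
    - [0, 0, 0]
  twist: [0, 0, 0, 0, 0, 0]

```text
t: 13.93
eef_pos: [603.9, 11.9, 132.0]
tcp_rot: [[-0.961, 0.278, 0.001], [0.278, 0.961, -0.0], [-0.001, 0.0, -1.0]]
force: [-0.7, 0.4, 2.2]
finger_gap: 24.6
grip_force: 40.0
```

>>> servo_tool:
  fingers: [1, 1, 1]
  translation:
    - [0, 0, 0.1]
    - [0, 0, 0]
    - [0, 0, 0]
  twist: [0, 0, 0]

```text
t: 14.18
eef_pos: [604.2, 11.8, 131.9]
tcp_rot: [[-0.961, 0.278, 0.002], [0.278, 0.961, -0.0], [-0.002, 0.0, -1.0]]
force: [-0.4, 0.0, 7.1]
finger_gap: 24.7
grip_force: 40.0
```

Pad 2 contact at ≈ 54.6 mm. On to pad 3.

>>> servo_tool:
  fingers: [1, 1, 1, 1, 1, 1, 1, 1, 1, 1, 1, 1, 1, 1, 1, 1, 1, 1, 1]
  translation:
    - [0, 0, -0.3]
    - [0, 0, -0.6]
    - [0, 0, -0.6]
    - [-0.24, -0.4, 0]
    - [-0.5, -0.9, 0]
    - [-0.6, -1.08, 0]
    - [-0.6, -1.08, 0]
    - [-0.6, -1.08, 0]
    - [-0.6, -1.08, 0]
    - [-0.6, -1.08, 0]
    - [-0.4, -0.72, 0]
    - [-0.2, -0.38, 0]
    - [0, 0, 0.3]
    - [0, 0, 0.5]
    - [0, 0, 0.6]
    - [0, 0, 0.6]
    - [0, 0, 0.4]
    - [0, 0, 0]
    - [0, 0, 0]
  twist: [0, 0, 0, 0, 0, 0, 0, 0, 0, 0, 0, 0, 0, 0, 0, 0, 0, 0, 0]

```text
t: 15.77
eef_pos: [623.4, -74.7, 120.8]
tcp_rot: [[-0.961, 0.278, -0.001], [0.278, 0.961, 0.0], [0.001, -0.0, -1.0]]
force: [0.3, 0.1, -1.0]
finger_gap: 24.7
grip_force: 40.0
```

```bash
sed -i 's/^delta.*/delta([624,-75.3,118])/' s2.py; python3 s2.py
```

```text
top [386. 176.] [386. 180.] 145
  xy at nominal z [618.9 -72.   93.5] 0.65
side [273. 169.] [272. 170.] 302
  xy at nominal z [623.3 -77.7  93.5] 0.28
wrist [282. 233.] [283. 255.] 3518
  xy at nominal z [623.  -74.8  93.5] 0.05
(array([622.62567565, -74.77111919,  93.79652432]), np.float64(0.3383622946916329))
eef [623.8 -75.1 121.6] delta cm [-0.03 -0.01  0.36] R [[-0.961, 0.278, 0.0], [0.278, 0.961, -0.0], [-0.0, 0.0, -1.0]] gap 24.6 F [ 0.2 -0.5 -1.4]
wrist pad [387. 160.] 2622 [[605.1, 18.1, 37.0], [600.7, 13.3, 54.0]]
wrist pad [486. 100.] 2843 [[581.0, 98.8, 37.0], [578.3, 88.4, 54.0]]
wrist pad [281. 196.] 937 [[610.7, -72.0, 37.0], [606.0, -70.6, 54.0]]
side pad [274. 201.] 179 [[607.4, -13.0, 37.0], [601.5, 13.3, 54.0]]
side pad [272. 231.] 238 [[586.2, 101.6, 37.0], [581.1, 123.8, 54.0]]
```

View pics/p1.png

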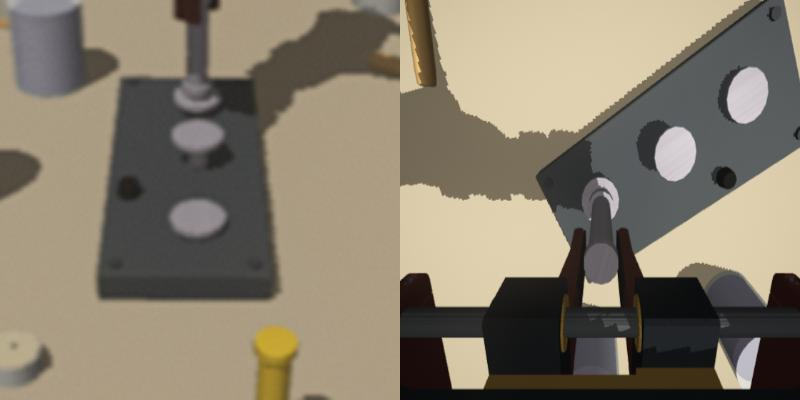

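>>> servo_tool:
  fingers: [1, 1, 1, 1, 1]
  translation:
    - [0, 0, 0.1]
    - [0, 0, 0.1]
    - [0, 0, 0.1]
    - [0, 0, 0]
    - [0, 0, 0]
  twist: [0, 0, 0, 0, 0]

```text
t: 16.73
eef_pos: [623.6, -75.1, 118.2]
tcp_rot: [[-0.961, 0.278, -0.0], [0.278, 0.961, 0.0], [0.0, -0.0, -1.0]]
force: [0.6, -0.6, -1.8]
finger_gap: 24.8
grip_force: 40.0
```

>>> servo_tool:
  fingers: [1, 1, 1, 1]
  translation:
    - [0, 0, 0.1]
    - [0, 0, 0.1]
    - [0, 0, 0]
    - [0, 0, 0]
  twist: [0, 0, 0, 0]

```text
t: 17.07
eef_pos: [624.1, -75.2, 117.5]
tcp_rot: [[-0.961, 0.278, 0.002], [0.278, 0.961, -0.0], [-0.002, 0.0, -1.0]]
force: [-0.6, 0.0, 5.0]
finger_gap: 24.2
grip_force: 40.0
```

Pad 3 ≈ 40.2 mm, so the middle pad is the highest. Returning there.

>>> servo_tool:
  fingers: [1, 1, 1, 1, 1, 1, 1, 1, 1, 1, 1, 1, 1, 1, 1, 1, 1, 1]
  translation:
    - [0, 0, -0.4]
    - [0, 0, -0.9]
    - [0, 0, -0.9]
    - [0, 0, -0.7]
    - [0.24, 0.4, 0]
    - [0.5, 0.9, 0]
    - [0.62, 1.09, 0]
    - [0.62, 1.09, 0]
    - [0.62, 1.09, 0]
    - [0.62, 1.09, 0]
    - [0.62, 1.09, 0]
    - [0.4, 0.72, 0]
    - [0.2, 0.38, 0]
    - [0, 0, 0.3]
    - [0, 0, 0.4]
    - [0, 0, 0.3]
    - [0, 0, 0]
    - [0, 0, 0]
  twist: [0, 0, 0, 0, 0, 0, 0, 0, 0, 0, 0, 0, 0, 0, 0, 0, 0, 0]

```text
t: 18.57
eef_pos: [602.7, 12.1, 134.7]
tcp_rot: [[-0.96, 0.279, -0.001], [0.279, 0.96, -0.0], [0.001, -0.0, -1.0]]
force: [-0.5, 0.4, -1.2]
finger_gap: 25.1
grip_force: 40.0
```

Run:
```python
from fit import *
K,T=cam("wrist"); im=viewer.read_camera("wrist"); e=np.array(read_state()["eef_pos"])
for r in nets.cut_out("wrist","probe")[:1]: print(fit("probe",[(K,T,r["mask"].astype(float))],e-[0,0,27.3],[0,1]))
for r in nets.cut_out("wrist","pad_a"): print(np.round(r["position"]),onz(K,T,r["position"],54.6).round(1))
delta([603,12.5,132])
```

```text
(array([600.89436333,  12.55717883, 107.78370263]), np.float64(0.06225167779268681))
[280. 198.] [589.3  15.2  54.6]
[373. 155.] [576.1  94.6  54.6]
[196. 250.] [613.9 -67.8  54.6]
eef [603.   12.3 135.5] delta cm [0.01 0.02 0.35] R [[-0.96, 0.279, 0.0], [0.279, 0.96, -0.0], [-0.0, 0.0, -1.0]] gap 25.0 F [ 0.3  0.4 -0.3]
```

>>> servo_tool:
  fingers: [1, 1, 1, 1, 1, 1]
  translation:
    - [0, 0, 0.1]
    - [0, 0, 0.1]
    - [0, 0, 0.1]
    - [0, 0, 0.06]
    - [0, 0, 0]
    - [0, 0, 0]
  twist: [0, 0, 0, 0, 0, 0]

```text
t: 19.22
eef_pos: [602.9, 12.6, 132.0]
tcp_rot: [[-0.961, 0.278, 0.0], [0.278, 0.961, -0.0], [-0.0, -0.0, -1.0]]
force: [0.5, -0.2, 0.8]
finger_gap: 24.8
grip_force: 40.0
```

>>> servo_tool:
  fingers: [0.65, 0.6, 0.55, 0.5, 0.4, 0.4, 0.4, 0.4, 0.4, 0.4, 0.4, 0.4, 0.4, 0.4, 0.4]
  translation:
    - [0, 0, 0]
    - [0, 0, 0]
    - [0, 0, 0]
    - [0, 0, 0]
    - [0, 0, 0]
    - [0, 0, 0]
    - [0, 0, -0.5]
    - [0, 0, -1]
    - [0, 0, -1.5]
    - [0, 0, -1.5]
    - [0, 0, -1.5]
    - [0, 0, -1.5]
    - [0, 0, -1.5]
    - [0, 0, 0]
    - [0, 0, 0]
  twist: [0, 0, 0, 0, 0, 0, 0, 0, 0, 0, 0, 0, 0, 0, 0]

```text
t: 20.47
eef_pos: [603.5, 12.6, 223.6]
tcp_rot: [[-0.961, 0.278, 0.003], [0.278, 0.961, -0.0], [-0.003, 0.001, -1.0]]
force: [-1.8, -0.8, -0.5]
finger_gap: 52.6
grip_force: 0.0
```

```bash
sed -i 's/^e=.*/e=np.array([602,13,131.9]); V=[]/; s/^delta.*/delta([603,12.5,132])/' s2.py; python3 s2.py
```

```text
top [339. 186.] [333. 192.] 69
  xy at nominal z [584.   33.6 104.6] 0.8
side [274. 184.] [273. 176.] 491
  xy at nominal z [602.2   9.8 104.6] 0.06
wrist [282. 198.] [279. 206.] 1369
  xy at nominal z [601.7  13.3 104.6] 0.09
(array([601.39095885,  13.37174338, 106.3238565 ]), np.float64(0.17244021584134472))
eef [602.7  12.7 221.3] delta cm [-0.04 -0.01  8.93] R [[-0.961, 0.278, -0.001], [0.278, 0.961, 0.0], [0.001, -0.0, -1.0]] gap 52.8 F [ 0.3  0.3 -0.2]
wrist pad [214. 220.] 990 [[623.0, -76.9, 37.0], [618.1, -71.4, 54.0]]
wrist pad [352. 146.] 1240 [[583.5, 100.6, 37.0], [580.5, 97.4, 54.0]]
wrist pad [278. 178.] 593 [[594.8, 11.0, 37.0], [591.2, 12.2, 54.0]]
side pad [278. 183.] 64 [[617.1, -97.2, 37.0], [610.9, -68.0, 54.0]]
side pad [272. 233.] 222 [[584.4, 109.6, 37.0], [579.3, 131.6, 54.0]]
```

View pics/p1.png

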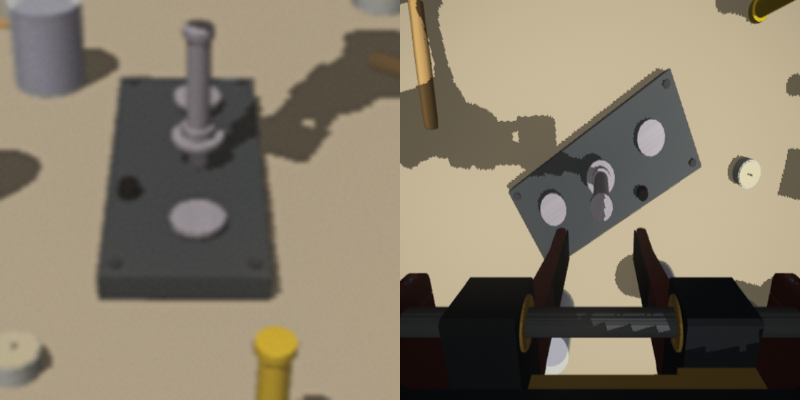

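The pin stands upright by itself at the centre of the middle pad, and the gripper is well clear above it.

```bash
python3 -c "
from h import *
print(order.job_done())"
```

```text
the job is handed in; nothing more can be done
None
```

The middle pad is the one to screw down: touched from left to right the pads stood at about 36, 55 and 40 mm above the counter, and the pin now stands upright and by itself at the centre of the middle one.

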